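# Find the free play of the nut mill's crank and lock it mid-play

### The arm

A 7-joint arm with a two-finger parallel gripper is mounted at the origin on the work surface. World frame = base frame: x ahead of the robot, y to its left, z up, the work surface at z = 0. Lengths are in m, angles in rad, forces in N, time in s.
With the tool pointing down it reaches from about 0.4 to 0.9 m from the base axis. Payload 5.6 kg.
Tool frame: the origin (TCP) lies on the centre line of the jaws, within the pads' length; the fingertips stand 25 mm ahead of it and the grasp point (between the pads) lies 6 mm ahead of it; z points along the fingers, y is the line along which they close (so a half turn about z gives the same grasp; the last joint's range is limited). The gripper opens to 92 mm and grips with 3 to 60 N. Pads are 20 mm wide; open, the fingers measure 128 mm over their backs; the gripper's body (75 mm by 189 mm) begins 69 mm behind the grasp point.
Start: joints at [-1.338, 0.468, -0.012, 1.603, 0.006, 1.071, -0.056], TCP at [0.177, 0.625, 0.24] pointing down, gripper open.
Joint ranges: [-2.53, 2.53], [-0.31, 2.02], [-1.57, 1.55], [0.28, 2.44], [-1.29, 4.43], [0.15, 1.84], [-2.92, 2.92]. Speed limits (rad/s): [2.57, 2.57, 3.14, 3.14, 3.14, 3.14, 3.14].

### API

Orientations are given as a rotation vector (axis times angle).
In Python, from bench import state, snapshot, camera_info, finish_job gives the robot as it stands.
- The arm moves only by the tool move_arm, never from a script. Its argument "series" is a list of rows, each an object of numbers: "x", "y", "z": the shift along the world's x, y, z in m; "ax", "ay", "az": the turn, a rotation vector about the world's x, y, z in degrees. In form: [{"x": .., "y": .., "z": .., "ax": .., "ay": .., "az": ..}, ...]. A call has 1 to 12 rows; each row is the pose to reach, as a shift and turn from the pose commanded when the call began; what a row does not reach only later rows make up. A row lasts 1/12 s, in which the tool goes at most 41.7 mm and 7.16 degrees, less where a joint would pass 70% of its speed; a pose out of reach is approached as far as the arm can. A call with a gripper value outside its range is refused whole. "fingers" is the closure in counts, from 0 (fully open) to 255 (shut), set as the call begins (left out, the last holds). The fingers move at their own pace and stop on an object; the grip force is fixed at half the most. Time passes only in rows, so rows that repeat a pose let the fingers close. It gives the time, the measured TCP pose, the force, the opening and the grip force at its end, in the units of the state.
- state(): the state, without advancing time (a new reading comes with each control period).
- snapshot(name): name is "side" or "top"; returns (picture, depth): 384x512x3 uint8, red, green, blue; 384x512 float32, m along the optical axis (not along the pixel's ray), 0 where there is no reading.
- camera_info(name): a dict with "intrinsics" (3x3 intrinsics, pixels), "k1" (the pictures are not rectified: a ray, as slopes to the right and down, at radius r is drawn at 1 + k1 r^2 times it, then the intrinsics apply), "pose" (4x4, takes a point from camera to world coordinates). Camera axes: x right, y up, looking along -z (the intrinsics and any distortion apply to the point x, -y, -z); pixel columns grow to the right and rows downward; lengths in m; the calibration is good to about 2 mm. A picture is of the moment at which its call begins. camera_info takes no time and is no camera call.
- finish_job(): hands the job in; it is judged then, once.
The state is a dict: "time_s": time; "qpos": joint angles; "dq": joint speeds; "joint_efforts": joint torques, N m; "eef_pos": TCP position; "tool_rot": TCP orientation; "wrist_force": force on the tool from outside, world axes, zero at the start; "torque": the same for the moment, N m; "gripper_width": opening from 0.0 (shut) to 1.0 (fully open); "gripper_force": force on a finger pad.
Only numpy, scipy, OpenCV 4.12 (cv2) and the standard library are available. Lean on these libraries where they do the work, as an engineer would, in place of code of your own. Each camera call takes 0.05 s, during which the arm holds its last target. There are 200 camera calls.

### The job

The hand-cranked nut mill is full, so its burr dial must stay put. Holding or pushing the wooden crank knob, ease the crank clockwise until you feel the burr resist and keep it pressed gently there for about a second, then do the same anticlockwise; leave the crank at the middle of the free play you felt and press the black lock button in the crank's hub fully home, where it stays. The lock goes in only near the middle of the play, and the things standing around the mill are to be left alone.

Things in the scene. Friction and masses are not known exactly. Their poses are not given: they have to be found in the camera images.
- mill: White hand-cranked nut mill, fixed. Origin: on the counter under its middle; z up, x from the operator's side to its rear, y to its left. Sloped head plate, 190 (up slope) x 160 (y) x 50 mm: its outward normal is (-0.5, 0, 0.866) in these axes, its face's centre 120 mm above the origin. Base 200 x 170 mm. Hopper behind the head, 210 mm high.
- handle_bar (a point): Middle of the underside of the mill's fixed carrying handle: steel bar 14 mm thick along y, legs at y = +-88 mm going down beside the rear half of the head. It passes straight over the lock button, 140 mm above it, so a vertical tool cannot come to the button: lean the tool about 30 degrees, along the head's normal, in under the bar. Axes of mill.
- crank_centre (a point): Point on the crank's axis, 24 mm out from the head's face along its normal (the top of the crank's hub). Fixed to the mill, axes of mill. The crank turns about the head's normal through this point, over the burr dial.
- knob (a point): Middle of the top of the crank's wooden knob: upright on the crank arm, parallel to the axis and 70 mm from it, 20 mm thick, 40 mm long, its top 62 mm and foot 22 mm out from the head's face; it does not spin. z: crank axis, outward; x: from knob to axis. The crank points down the slope, within 40 degrees at the start, and stays where it is left.
- lock_top (a point): Middle of the top of the round black lock button, 24 mm wide, on the crank's axis, 40 mm out from the head's face when out. Pressed along the axis into the mill against 3 N, 8 mm of travel; stays where left. Within 5 degrees of the middle of the free play it goes fully in; elsewhere it stops after some 2 mm. Axes of knob.
- lock (a joint): Travel of the lock button: 0 out, 0.008 m fully home.
- burr (a joint): Turn of the burr dial, the steel disc (96 mm wide, 8 mm thick, ticked rim) on the head's face under the crank: 0 at the start, positive anticlockwise for an operator facing the head's face. Full of nuts, it holds still until about 11 N at the knob. It tells nothing of where the free play lies.
- dog_cw: Hidden drive dog fixed to the crank; meets the burr's gear at the clockwise end of the free play. Free play: 20 to 50 degrees in all, its middle within 30 degrees of straight down the slope, both unknown; in it the crank turns with about 1 N at the knob. Origin on the axis at the head's face, z outward normal, x from knob towards axis.
- dog_ccw: The like hidden dog that meets the burr's gear at the anticlockwise end of the free play (anticlockwise: positive turn about the head's outward normal). Same frame as dog_cw.
- tumbler: Bystander: glass tumbler, 72 mm wide, 100 mm high; origin under its foot.
- detergent: Bystander: green detergent bottle, 60 mm wide, 180 mm high; origin under its foot.
- bowl: Bystander: grey bowl, 140 mm wide, 60 mm high; origin under its foot.

How it is judged:
By the outcome, as a careful person would: the job done as asked, in the order asked, and still so for the second after the job is handed in, with the robot touching nothing.
It also fails if it takes over 58 s, if anything falls off the work surface, if the arm or the gripper's body presses on something with over 40 N, if the wrist force passes 120 N, or if a joint passes its speed limit or range.

## Working session

There is one attempt and no reset: what is moved stays moved. The work goes in short steps, Python scripts to look and compute and a tool call to move; the robot and the scene stay as the last step left them, time stands still between calls to the robot, and variables do not carry over. Pictures are saved under pics/ and viewed, at most 10 in all, crops included, and the job is handed in when it is done.

Besides the shell and the picture viewer there is one more tool, called after ">>>" by a JSON object that holds its "op" and its "data". move_arm: Moves the arm, as the interface text tells. Its arguments: {"type":"object","properties":{"series":{"type":"array","items":{"type":"object","properties":{"x":{"type":"number"},"y":{"type":"number"},"z":{"type":"number"},"ax":{"type":"number"},"ay":{"type":"number"},"az":{"type":"number"}}}},"fingers":{"type":"number"}},"required":["series"]}

```bash
ls; mkdir -p pics
python3 - <<'E'
from bench import *
import cv2,numpy as np
s=state();print({k:np.round(v,3).tolist() for k,v in s.items()})
for n in("side","top"):
    p,d=snapshot(n);np.savez(n+"0.npz",p=p,d=d);cv2.imwrite(f"pics/{n}0.png",p[:,:,::-1])
    c=camera_info(n);print(n,np.round(c["intrinsics"],1).tolist(),c["k1"],np.round(c["pose"],3).tolist())
E
```

```text
pics
{'time_s': 0.0, 'qpos': [-1.338, 0.468, -0.012, 1.604, 0.006, 1.071, -0.056], 'dq': [0.0, -0.0, -0.001, 0.001, -0.0, -0.001, -0.001], 'joint_efforts': [-0.001, -52.056, -0.013, -24.375, -0.057, 0.017, 0.0], 'eef_pos': [0.177, 0.625, 0.239], 'tool_rot': [-0.432, -3.112, 0.003], 'wrist_force': [-0.271, -0.099, 0.285], 'torque': [-0.003, -0.0, 0.038], 'gripper_force': 0.0, 'gripper_width': 0.997}
side [[496.5, 0.0, 261.7], [0.0, 496.5, 189.4], [0.0, 0.0, 1.0]] 0.009363172039239273 [[0.678, 0.422, -0.602, -0.0], [-0.735, 0.385, -0.558, -0.542], [-0.004, 0.821, 0.571, 0.781], [0.0, 0.0, 0.0, 1.0]]
top [[405.6, 0.0, 255.2], [0.0, 405.6, 200.9], [0.0, 0.0, 1.0]] -0.01602007918086981 [[-0.023, 0.981, -0.192, 0.399], [-1.0, -0.022, 0.006, 0.043], [0.002, 0.193, 0.981, 1.23], [0.0, 0.0, 0.0, 1.0]]
```

View pics/side0.png

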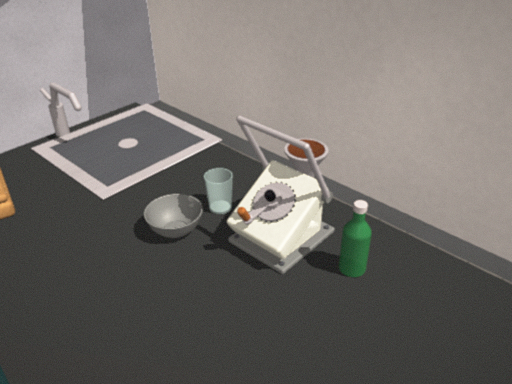

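View pics/top0.png

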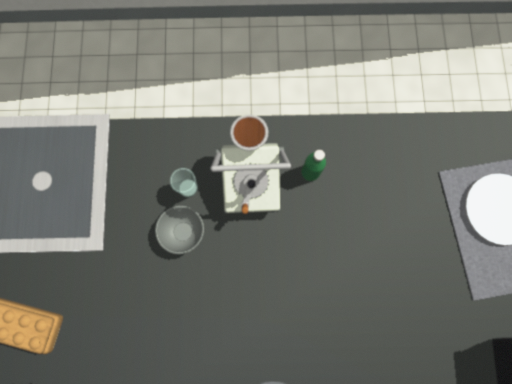

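Side: knob at about (243,214), button at (270,196), bowl, tumbler and bottle close to the mill. Top: button (251,184), knob (245,208), handle bar y≈165, tumbler (184,182), bowl (180,230), bottle (315,165).

```bash
cat > h.py <<'E'
import numpy as np,cv2
from bench import *
def ray(n,uv):
    c=camera_info(n);K=np.array(c["intrinsics"]);T=np.array(c["pose"])
    q=(np.atleast_2d(uv)-K[:2,2])/[K[0,0],K[1,1]];s=q.copy()
    for _ in range(5): s=q/(1+c["k1"]*(s**2).sum(1,keepdims=True))
    return T[:3,3],np.c_[s[:,0],-s[:,1],-np.ones(len(s))]@T[:3,:3].T
def pts(n,d,uv):
    uv=np.atleast_2d(uv);o,r=ray(n,uv);return o+r*d[uv[:,1].astype(int),uv[:,0].astype(int)][:,None]
def tri(a,b):
    (o1,r1),(o2,r2)=ray("side",a),ray("top",b);r1,r2=r1[0],r2[0]
    t=np.linalg.lstsq(np.c_[r1,-r2],o2-o1,rcond=None)[0]
    p,q=o1+t[0]*r1,o2+t[1]*r2;return (p+q)/2,np.linalg.norm(p-q)
def cen(m,win):
    x0,y0,x1,y1=win;v,u=np.nonzero(m[y0:y1,x0:x1]);return np.array([u.mean()+x0,v.mean()+y0]),len(u)
def masks(p):
    h=cv2.cvtColor(p,cv2.COLOR_RGB2HSV).astype(int)
    return dict(org=(h[...,0]<18)&(h[...,1]>150)&(h[...,2]>60),blk=h[...,2]<50,wht=(h[...,2]>150)&(h[...,1]<60),grn=(h[...,0]>45)&(h[...,0]<85)&(h[...,1]>120)&(h[...,2]>50))
def yawfit(n,d,m,win):
    x0,y0,x1,y1=win;v,u=np.nonzero(m[y0:y1,x0:x1]);P=pts(n,d,np.c_[u+x0,v+y0]);return P
E
python3 - <<'E'
from h import *
W=dict(side=dict(k=(232,203,254,225),b=(261,187,279,205),h=(225,160,330,265)),top=dict(k=(236,201,255,217),b=(243,176,260,192),h=(218,140,285,218)))
R={}
for n in W:
    z=np.load(n+"0.npz");p,d=z["p"],z["d"];m=masks(p)
    k,nk=cen(m["org"],W[n]["k"]);b,nb=cen(m["blk"],W[n]["b"]);R[n]=(k,b);print(n,k,nk,b,nb,pts(n,d,np.round([k,b])))
    P=yawfit(n,d,m["wht"],W[n]["h"])
    # RANSAC plane for sloped face
    rng=np.random.default_rng(0);best=None
    for _ in range(500):
        a=P[rng.choice(len(P),3,False)];nn=np.cross(a[1]-a[0],a[2]-a[0]);nn/=np.linalg.norm(nn)+1e-12
        nn*=np.sign(nn[2]) or 1
        if abs(nn[2]-.866)>.06: continue
        i=abs((P-a[0])@nn)<.003
        if best is None or i.sum()>best.sum(): best=i
    Q=P[best];c=Q.mean(0);nn=np.linalg.svd(Q-c)[2][2];nn*=np.sign(nn[2]);print(" plane",best.sum(),len(P),c,nn,np.degrees(np.arctan2(-nn[1],-nn[0])),"yaw; btn h",(pts(n,d,np.round([b]))-c)@nn)
print("knob",tri(R["side"][0],R["top"][0]),"btn",tri(R["side"][1],R["top"][1]))
for nm,uv in dict(bowl=(180,230),tumb=(184,182),det=(319,155)).items(): print(nm,pts("top",np.load("top0.npz")["d"],[uv]))
E
```

```text
side [243.17647059 213.31764706] 85 [269.5 195.5] 80 [[0.58820547 0.05799448 0.13524314]
 [0.65462188 0.04044201 0.1530994 ]]
 plane 2803 5762 [0.67610574 0.03760194 0.11940915] [-0.49933929 -0.00790171  0.8663705 ] 0.9065911261414413 yaw; btn h [0.03989353]
top [244.5        208.73333333] 30 [251.09375 183.78125] 32 [[0.59138511 0.06678416 0.1387404 ]
 [0.65742488 0.04615752 0.15393666]]
 plane 1804 3317 [0.68085493 0.04399291 0.12127727] [-0.50203717 -0.00345373  0.86483915] 0.3941560374559503 yaw; btn h [0.0400004]
knob (array([0.59478636, 0.06520764, 0.12673193]), np.float64(0.001440937308219539)) btn (array([0.65911229, 0.04590409, 0.14943407]), np.float64(5.2241134244577824e-06))
bowl [[0.55471703 0.26522242 0.00424212]]
tumb [[0.70477451 0.25491475 0.00289   ]]
det [[ 0.72787026 -0.13935503  0.17879366]]
```

Run:
```python
import cv2,numpy as np
a=cv2.imread("pics/side0.png")[110:270,215:345];b=cv2.imread("pics/top0.png")[125:235,205:335]
a=cv2.resize(a,None,fx=3,fy=3,interpolation=2);b=cv2.resize(b,None,fx=3,fy=3,interpolation=2)
b=cv2.copyMakeBorder(b,0,a.shape[0]-b.shape[0],0,0,0);cv2.imwrite("pics/crop0.png",np.hstack([a,b]))
```

```text
(no output)
```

View pics/crop0.png

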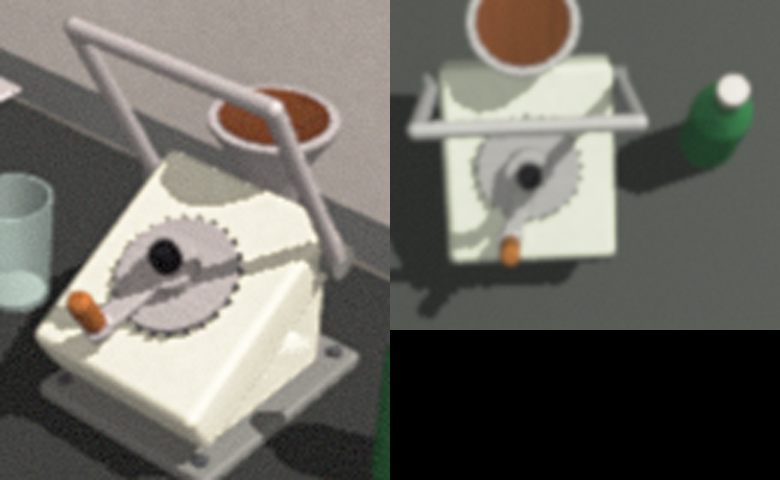

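The crops agree: the crank points roughly 17° clockwise of straight down the slope, the yaw is about 1°, and the dial and lock button are visible with the handle bar behind them. Next I work out the approach pose.

```bash
cat >> h.py <<'E'
from scipy.spatial.transform import Rotation as Ro
BTN=np.array([.6562,.0455,.1546]);YAW=np.radians(0.8)
Rm=Ro.from_euler('z',YAW).as_matrix()
N=Rm@[-.5,0,.8660254];DN=Rm@[-.8660254,0,-.5];LT=np.cross(N,DN)  # positive-turn tangent at phi=0
FACE=BTN-.04*N
def frame(phi):
    a=np.radians(phi);r=np.cos(a)*DN+np.sin(a)*LT;return r,np.cross(N,r)
def target(phi,out,rad=.07,tool_phi=None):
    r,_=frame(phi);rt,t=frame(phi if tool_phi is None else tool_phi)
    return FACE+out*N+rad*r,np.c_[rt,-t,-N]
def delta(p,R,s=None):
    s=s or state();R0=Ro.from_rotvec(s["tool_rot"])
    return np.round(p-np.array(s["eef_pos"]),4),np.round(np.degrees((Ro.from_matrix(R)*R0.inv()).as_rotvec()),2)
def where(s=None):
    s=s or state();p=np.array(s["eef_pos"])-FACE;R=Ro.from_rotvec(s["tool_rot"]).as_matrix()
    a,b,o=p@DN,p@LT,p@N;ph=np.arctan2(b,a);r,t=frame(np.degrees(ph));f=np.array(s["wrist_force"])
    return dict(t=round(s["time_s"],2),phi=round(np.degrees(ph),2),rad=round(np.hypot(a,b)*1e3,1),out=round(o*1e3,1),tphi=round(np.degrees(np.arctan2(R[:,0]@LT,R[:,0]@DN)),1),Ft=round(f@t,2),Fr=round(f@r,2),Fn=round(f@N,2),w=round(s["gripper_width"],3),g=round(s["gripper_force"],1))
E
python3 - <<'E'
from h import *
print(tri((243.2,213.3),(244.5,208.7)))
k=np.array([.5948,.0652,.1267])-FACE;print("phi",np.degrees(np.arctan2(k@LT,k@DN)),"rad",np.hypot(k@LT,k@DN),"out",k@N)
print(target(-17,.12)[0],delta(*target(-17,.12)),delta(*target(-17,.052)))
E
```

```text
(array([0.59487362, 0.06521104, 0.12673039]), np.float64(0.0014247238334748778))
phi -17.084508339324998 rad 0.06996808990299358 out 0.046397371088551485
[0.55795091 0.06459611 0.19041137] (array([ 0.381 , -0.5604, -0.0483]), array([  0.61, -30.01,  -0.36])) (array([ 0.415 , -0.5599, -0.1072]), array([  0.61, -30.01,  -0.36]))
```

>>> {"op": "move_arm", "data": {"series": [{"x": 0.022, "y": -0.033, "z": 0.02}, {"x": 0.045, "y": -0.066, "z": 0.02}, {"x": 0.067, "y": -0.099, "z": 0.02}, {"x": 0.09, "y": -0.132, "z": 0.02, "ay": -5}, {"x": 0.112, "y": -0.165, "z": 0.02, "ay": -10}, {"x": 0.135, "y": -0.198, "z": 0.02, "ay": -15}, {"x": 0.157, "y": -0.231, "z": 0.02, "ay": -20}, {"x": 0.18, "y": -0.264, "z": 0.02, "ay": -25}, {"x": 0.202, "y": -0.297, "z": 0.02, "ax": 0.6, "ay": -30, "az": -0.4}, {"x": 0.224, "y": -0.33, "z": 0.02, "ax": 0.6, "ay": -30, "az": -0.4}, {"x": 0.247, "y": -0.363, "z": 0.02, "ax": 0.6, "ay": -30, "az": -0.4}, {"x": 0.269, "y": -0.396, "z": 0.02, "ax": 0.6, "ay": -30, "az": -0.4}], "fingers": 110}}

```text
validation failed for argument at $.se...
```

Run:
```python
from h import *
print(where(),delta(*target(-17,.12)))
```

```text
{'t': 0.1, 'phi': np.float64(-58.02), 'rad': np.float64(690.9), 'out': np.float64(348.4), 'tphi': np.float64(-19.0), 'Ft': np.float64(-0.2), 'Fr': np.float64(0.44), 'Fn': np.float64(1.39), 'w': 1.0, 'g': 0.0} (array([ 0.381 , -0.5604, -0.0483]), array([  0.61, -30.01,  -0.36]))
```

>>> {"op": "move_arm", "data": {"series": [{"x": 0.022, "y": -0.033, "z": 0.02, "ax": 0, "ay": 0, "az": 0}, {"x": 0.045, "y": -0.066, "z": 0.02, "ax": 0, "ay": 0, "az": 0}, {"x": 0.067, "y": -0.099, "z": 0.02, "ax": 0, "ay": 0, "az": 0}, {"x": 0.09, "y": -0.132, "z": 0.02, "ax": 0, "ay": -5, "az": 0}, {"x": 0.112, "y": -0.165, "z": 0.02, "ax": 0, "ay": -10, "az": 0}, {"x": 0.135, "y": -0.198, "z": 0.02, "ax": 0, "ay": -15, "az": 0}, {"x": 0.157, "y": -0.231, "z": 0.02, "ax": 0, "ay": -20, "az": 0}, {"x": 0.18, "y": -0.264, "z": 0.02, "ax": 0, "ay": -25, "az": 0}, {"x": 0.202, "y": -0.297, "z": 0.02, "ax": 0.6, "ay": -30, "az": -0.4}, {"x": 0.224, "y": -0.33, "z": 0.02, "ax": 0.6, "ay": -30, "az": -0.4}, {"x": 0.247, "y": -0.363, "z": 0.02, "ax": 0.6, "ay": -30, "az": -0.4}, {"x": 0.269, "y": -0.396, "z": 0.02, "ax": 0.6, "ay": -30, "az": -0.4}], "fingers": 110}}

```text
time_s: 1.1
eef_pos: [0.4462, 0.2279, 0.2595]
tool_rot: [0.368, 2.596, 0.111]
wrist_force: [0.6, -0.3, 0.4]
gripper_width: 0.573
gripper_force: 0.0
```

Run:
```python
from h import *
print(where(),delta(*target(-17,.12)))
```

```text
{'t': 1.1, 'phi': np.float64(-55.54), 'rad': np.float64(224.8), 'out': np.float64(234.6), 'tphi': np.float64(-17.0), 'Ft': np.float64(-0.46), 'Fr': np.float64(-0.64), 'Fn': np.float64(0.09), 'w': 0.573, 'g': 0.0} (array([ 0.1118, -0.1633, -0.0691]), array([-0.09,  0.01, -0.1 ]))
```

>>> {"op": "move_arm", "data": {"series": [{"x": 0.022, "y": -0.033, "z": 0, "ax": 0, "ay": 0, "az": 0}, {"x": 0.045, "y": -0.065, "z": 0, "ax": 0, "ay": 0, "az": 0}, {"x": 0.067, "y": -0.098, "z": 0, "ax": 0, "ay": 0, "az": 0}, {"x": 0.09, "y": -0.131, "z": -0.01, "ax": 0, "ay": 0, "az": 0}, {"x": 0.1118, "y": -0.1633, "z": -0.03, "ax": 0, "ay": 0, "az": 0}, {"x": 0.1118, "y": -0.1633, "z": -0.05, "ax": 0, "ay": 0, "az": 0}, {"x": 0.1118, "y": -0.1633, "z": -0.0691, "ax": 0, "ay": 0, "az": 0}, {"x": 0.1118, "y": -0.1633, "z": -0.0691, "ax": 0, "ay": 0, "az": 0}], "fingers": 130}}

```text
time_s: 1.77
eef_pos: [0.5556, 0.0639, 0.1863]
tool_rot: [0.374, 2.602, 0.104]
wrist_force: [-0.6, 0.2, -1.0]
gripper_width: 0.489
gripper_force: 0.0
```

Run:
```python
from h import *
print(where(),delta(*target(-17,.052)))
a=cv2.resize(snapshot("side")[0][100:280,190:350],None,fx=2.5,fy=2.5);b=cv2.resize(snapshot("top")[0][110:290,175:335],None,fx=2.5,fy=2.5)
cv2.imwrite("pics/s1.png",np.hstack([a,b])[:,:,::-1])
```

```text
{'t': 1.77, 'phi': np.float64(-15.6), 'rad': np.float64(73.8), 'out': np.float64(117.7), 'tphi': np.float64(-17.1), 'Ft': np.float64(0.11), 'Fr': np.float64(1.02), 'Fn': np.float64(-0.55), 'w': 0.489, 'g': 0.0} (array([ 0.0364,  0.0011, -0.0548]), array([ 0.1 , -0.41,  0.17]))
```

View pics/s1.png

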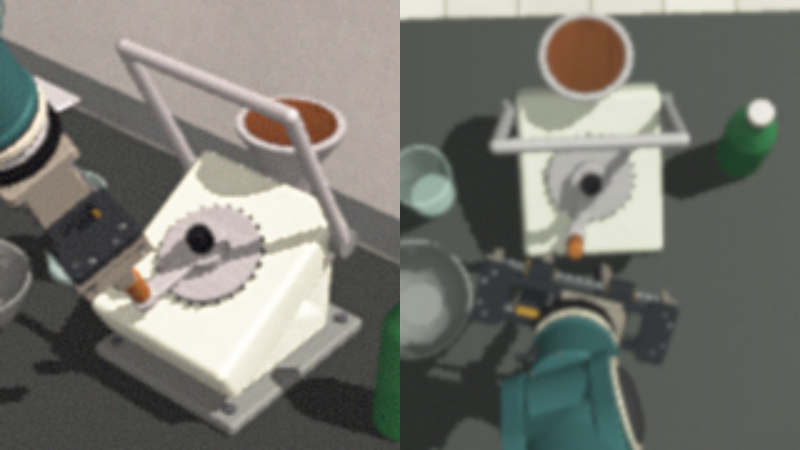

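The open fingers straddle the knob (knob in the top crop at (575,245), fingers at about (540,265) and (617,280)), and everything else is clear. Next I go down along the normal.

>>> {"op": "move_arm", "data": {"series": [{"x": 0.007, "y": 0, "z": -0.011, "ax": 0, "ay": 0, "az": 0}, {"x": 0.014, "y": 0, "z": -0.022, "ax": 0, "ay": 0, "az": 0}, {"x": 0.02, "y": 0, "z": -0.033, "ax": 0, "ay": 0, "az": 0}, {"x": 0.027, "y": 0, "z": -0.044, "ax": 0, "ay": 0, "az": 0}, {"x": 0.034, "y": 0, "z": -0.055, "ax": 0, "ay": 0, "az": 0}, {"x": 0.034, "y": 0, "z": -0.055, "ax": 0, "ay": 0, "az": 0}, {"x": 0.034, "y": 0, "z": -0.055, "ax": 0, "ay": 0, "az": 0}, {"x": 0.034, "y": 0, "z": -0.055, "ax": 0, "ay": 0, "az": 0}]}}

```text
time_s: 2.53
eef_pos: [0.5931, 0.0668, 0.1365]
tool_rot: [0.368, 2.594, 0.111]
wrist_force: [-0.1, 0.0, -0.1]
gripper_width: 0.489
gripper_force: 0.0
```

Run:
```python
from h import *
print(where(),delta(*target(-17,.052)),state()["wrist_force"])
```

```text
{'t': 2.53, 'phi': np.float64(-19.3), 'rad': np.float64(67.2), 'out': np.float64(55.8), 'tphi': np.float64(-17.0), 'Ft': np.float64(0.01), 'Fr': np.float64(0.17), 'Fn': np.float64(-0.04), 'w': 0.489, 'g': 0.0} (array([-0.0011, -0.0018, -0.005 ]), array([-0.08,  0.15, -0.09])) [-0.12397999  0.04655999 -0.11975757]
```

>>> {"op": "move_arm", "data": {"series": [{"x": -0.001, "y": -0.002, "z": -0.004, "ax": 0, "ay": 0, "az": 0}, {"x": -0.001, "y": -0.002, "z": -0.004, "ax": 0, "ay": 0, "az": 0}, {"x": -0.001, "y": -0.002, "z": -0.004, "ax": 0, "ay": 0, "az": 0}, {"x": -0.001, "y": -0.002, "z": -0.004, "ax": 0, "ay": 0, "az": 0}], "fingers": 185}}

```text
time_s: 2.87
eef_pos: [0.5912, 0.0646, 0.1327]
tool_rot: [0.368, 2.594, 0.111]
wrist_force: [-0.2, -0.2, -0.1]
gripper_width: 0.275
gripper_force: 0.0
```

Run:
```python
from h import *
print(where(),delta(*target(-17,.052)))
a=cv2.resize(snapshot("side")[0][170:240,210:290],None,fx=5,fy=5);b=cv2.resize(snapshot("top")[0][170:240,210:290],None,fx=5,fy=5)
cv2.imwrite("pics/s2.png",np.hstack([a,b])[:,:,::-1])
```

```text
{'t': 2.87, 'phi': np.float64(-16.65), 'rad': np.float64(69.9), 'out': np.float64(53.4), 'tphi': np.float64(-17.0), 'Ft': np.float64(0.31), 'Fr': np.float64(0.18), 'Fn': np.float64(0.02), 'w': 0.275, 'g': 0.0} (array([ 0.0007,  0.0004, -0.0012]), array([-0.06,  0.11, -0.05]))
```

View pics/s2.png

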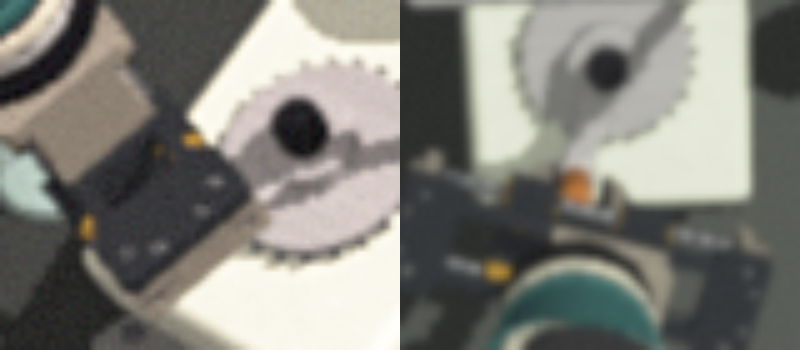

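The knob at (577,185) sits between the fingers and nothing is touching yet, so I close on it.

>>> {"op": "move_arm", "data": {"series": [{"x": 0, "y": 0, "z": 0, "ax": 0, "ay": 0, "az": 0}, {"x": 0, "y": 0, "z": 0, "ax": 0, "ay": 0, "az": 0}, {"x": 0, "y": 0, "z": 0, "ax": 0, "ay": 0, "az": 0}, {"x": 0, "y": 0, "z": 0, "ax": 0, "ay": 0, "az": 0}, {"x": 0, "y": 0, "z": 0, "ax": 0, "ay": 0, "az": 0}], "fingers": 255}}

```text
time_s: 3.38
eef_pos: [0.591, 0.0647, 0.1319]
tool_rot: [0.369, 2.595, 0.112]
wrist_force: [-2.2, 1.2, 4.8]
gripper_width: 0.21
gripper_force: 30.0
```

Run:
```python
from h import *
s=state();print(where(s),s["wrist_force"],s["torque"])
p0=np.array(s["eef_pos"]);ph=where(s)["phi"];rad=where(s)["rad"]/1e3
for d in(-1,-2,-4,-6,-8,2,4,8):
    a=Ro.from_rotvec(np.radians(d)*N);r0=p0-FACE;print(d,np.round((a.apply(r0)-r0)*1e3,2),np.round(np.degrees(a.as_rotvec()),2))
```

```text
{'t': 3.38, 'phi': np.float64(-16.54), 'rad': np.float64(70.5), 'out': np.float64(52.8), 'tphi': np.float64(-17.0), 'Ft': np.float64(-1.31), 'Fr': np.float64(-0.12), 'Fn': np.float64(5.31), 'w': 0.21, 'g': 30.0} [-2.24766823  1.19409868  4.84796265] [0.25886716 0.42148483 0.22859862]
-1 [0.3  1.18 0.18] [ 0.5   0.01 -0.87]
-2 [0.61 2.35 0.37] [ 1.    0.01 -1.73]
-4 [1.29 4.68 0.78] [ 2.    0.03 -3.46]
-6 [2.04 6.98 1.23] [ 3.    0.04 -5.2 ]
-8 [2.86 9.25 1.73] [ 4.    0.06 -6.93]
2 [-0.54 -2.38 -0.33] [-1.   -0.01  1.73]
4 [-1.   -4.78 -0.62] [-2.   -0.03  3.46]
8 [-1.72 -9.62 -1.07] [-4.   -0.06  6.93]
```

>>> {"op": "move_arm", "data": {"series": [{"x": 0.0003, "y": 0.0012, "z": 0.0002, "ax": 0.5, "ay": 0, "az": -0.87}, {"x": 0.0006, "y": 0.0023, "z": 0.0004, "ax": 1, "ay": 0, "az": -1.73}, {"x": 0.0009, "y": 0.0035, "z": 0.0006, "ax": 1.5, "ay": 0, "az": -2.6}, {"x": 0.0013, "y": 0.0047, "z": 0.0008, "ax": 2, "ay": 0, "az": -3.46}, {"x": 0.0013, "y": 0.0047, "z": 0.0008, "ax": 2, "ay": 0, "az": -3.46}]}}

```text
time_s: 3.8
eef_pos: [0.5922, 0.0692, 0.1325]
tool_rot: [0.462, 2.583, 0.136]
wrist_force: [-3.1, 1.6, 5.4]
gripper_width: 0.21
gripper_force: 30.0
```

```bash
cat > st.py <<'E'
from h import *
import sys
s=state();w=where(s);print({k:float(v) for k,v in w.items()},np.round(s["wrist_force"],2),np.round(s["torque"],2))
for d in map(float,sys.argv[1:]):
    r0=target(w["phi"],.0525)[0]-FACE;a=Ro.from_rotvec(np.radians(d)*N);print(d,np.round((a.apply(r0)-r0)*1e3,2))
E
python3 st.py -2 -4 -8
```

```text
{'t': 3.8, 'phi': -20.41, 'rad': 70.6, 'out': 52.7, 'tphi': -21.1, 'Ft': -1.49, 'Fr': 0.58, 'Fn': 6.21, 'w': 0.21, 'g': 30.0} [-3.15  1.56  5.37] [0.11 0.44 0.2 ]
-2.0 [0.74 2.29 0.45]
-4.0 [1.55 4.54 0.93]
-8.0 [3.37 8.94 2.02]
```

>>> {"op": "move_arm", "data": {"series": [{"x": 0.0004, "y": 0.0011, "z": 0.0002, "ax": 0.5, "ay": 0, "az": -0.87}, {"x": 0.0007, "y": 0.0023, "z": 0.0004, "ax": 1, "ay": 0, "az": -1.73}, {"x": 0.0011, "y": 0.0034, "z": 0.0007, "ax": 1.5, "ay": 0, "az": -2.6}, {"x": 0.0015, "y": 0.0045, "z": 0.0009, "ax": 2, "ay": 0, "az": -3.46}, {"x": 0.0015, "y": 0.0045, "z": 0.0009, "ax": 2, "ay": 0, "az": -3.46}]}}

```text
time_s: 4.22
eef_pos: [0.5937, 0.0739, 0.1334]
tool_rot: [0.552, 2.567, 0.16]
wrist_force: [-3.7, 1.2, 5.0]
gripper_width: 0.211
gripper_force: 30.0
```

```bash
python3 st.py -1 -2 -4
```

```text
{'t': 4.22, 'phi': -24.4, 'rad': 70.7, 'out': 52.7, 'tphi': -25.1, 'Ft': -0.89, 'Fr': 1.14, 'Fn': 6.12, 'w': 0.211, 'g': 30.0} [-3.66  1.23  4.97] [0.19 0.48 0.23]
-1.0 [0.43 1.11 0.26]
-2.0 [0.88 2.22 0.52]
-4.0 [1.82 4.4  1.09]
```

>>> {"op": "move_arm", "data": {"series": [{"x": 0.0004, "y": 0.0011, "z": 0.0003, "ax": 0.5, "ay": 0, "az": -0.87}, {"x": 0.0009, "y": 0.0022, "z": 0.0005, "ax": 1, "ay": 0, "az": -1.73}, {"x": 0.0013, "y": 0.0033, "z": 0.0008, "ax": 1.5, "ay": 0, "az": -2.6}, {"x": 0.0018, "y": 0.0044, "z": 0.0011, "ax": 2, "ay": 0, "az": -3.46}, {"x": 0.0018, "y": 0.0044, "z": 0.0011, "ax": 2, "ay": 0, "az": -3.46}]}}

```text
time_s: 4.63
eef_pos: [0.5954, 0.0784, 0.1345]
tool_rot: [0.642, 2.549, 0.185]
wrist_force: [-3.1, 2.2, 4.9]
gripper_width: 0.212
gripper_force: 30.0
```

```bash
python3 st.py -1 -2 -4
```

```text
{'t': 4.63, 'phi': -28.42, 'rad': 70.8, 'out': 52.7, 'tphi': -29.1, 'Ft': -1.93, 'Fr': 1.25, 'Fn': 5.79, 'w': 0.212, 'g': 30.0} [-3.08  2.25  4.92] [0.2  0.51 0.2 ]
-1.0 [0.5  1.08 0.3 ]
-2.0 [1.01 2.14 0.6 ]
-4.0 [2.08 4.24 1.24]
```

>>> {"op": "move_arm", "data": {"series": [{"x": 0.0005, "y": 0.0011, "z": 0.0003, "ax": 0.5, "ay": 0, "az": -0.87}, {"x": 0.001, "y": 0.0021, "z": 0.0006, "ax": 1, "ay": 0, "az": -1.73}, {"x": 0.0015, "y": 0.0032, "z": 0.0009, "ax": 1.5, "ay": 0, "az": -2.6}, {"x": 0.0021, "y": 0.0042, "z": 0.0012, "ax": 2, "ay": 0, "az": -3.46}, {"x": 0.0021, "y": 0.0042, "z": 0.0012, "ax": 2, "ay": 0, "az": -3.46}]}}

```text
time_s: 5.05
eef_pos: [0.5974, 0.0826, 0.1356]
tool_rot: [0.731, 2.528, 0.209]
wrist_force: [-3.7, 1.4, 6.0]
gripper_width: 0.212
gripper_force: 30.0
```

```bash
python3 st.py -1 -2 -4
```

```text
{'t': 5.05, 'phi': -32.33, 'rad': 70.9, 'out': 52.7, 'tphi': -33.1, 'Ft': -1.07, 'Fr': 0.94, 'Fn': 7.01, 'w': 0.212, 'g': 30.0} [-3.72  1.36  5.96] [0.18 0.62 0.27]
-1.0 [0.56 1.03 0.33]
-2.0 [1.13 2.06 0.67]
-4.0 [2.33 4.07 1.38]
```

>>> {"op": "move_arm", "data": {"series": [{"x": 0.0006, "y": 0.001, "z": 0.0003, "ax": 0.5, "ay": 0, "az": -0.87}, {"x": 0.0011, "y": 0.0021, "z": 0.0007, "ax": 1, "ay": 0, "az": -1.73}, {"x": 0.0017, "y": 0.0031, "z": 0.001, "ax": 1.5, "ay": 0, "az": -2.6}, {"x": 0.0023, "y": 0.0041, "z": 0.0014, "ax": 2, "ay": 0, "az": -3.46}, {"x": 0.0023, "y": 0.0041, "z": 0.0014, "ax": 2, "ay": 0, "az": -3.46}]}}

```text
time_s: 5.47
eef_pos: [0.5987, 0.0848, 0.1363]
tool_rot: [0.821, 2.504, 0.227]
wrist_force: [-6.8, -0.9, 7.3]
gripper_width: 0.21
gripper_force: 30.0
```

```bash
python3 st.py -1 -2 -4
```

```text
{'t': 5.47, 'phi': -34.44, 'rad': 70.9, 'out': 52.6, 'tphi': -37.1, 'Ft': 1.99, 'Fr': 1.4, 'Fn': 9.7, 'w': 0.21, 'g': 30.0} [-6.81 -0.95  7.26] [-0.48  1.04  0.12]
-1.0 [0.59 1.01 0.35]
-2.0 [1.2  2.01 0.71]
-4.0 [2.46 3.97 1.45]
```

The crank stopped at about -34.4° with torque rising by roughly 6 N equivalent at the knob. I hold there for a second.

>>> {"op": "move_arm", "data": {"series": [{"x": 0, "y": 0, "z": 0, "ax": 0, "ay": 0, "az": 0}, {"x": 0, "y": 0, "z": 0, "ax": 0, "ay": 0, "az": 0}, {"x": 0, "y": 0, "z": 0, "ax": 0, "ay": 0, "az": 0}, {"x": 0, "y": 0, "z": 0, "ax": 0, "ay": 0, "az": 0}, {"x": 0, "y": 0, "z": 0, "ax": 0, "ay": 0, "az": 0}, {"x": 0, "y": 0, "z": 0, "ax": 0, "ay": 0, "az": 0}]}}

```text
time_s: 5.97
eef_pos: [0.5987, 0.0847, 0.1363]
tool_rot: [0.82, 2.505, 0.227]
wrist_force: [-7.8, -1.3, 7.0]
gripper_width: 0.211
gripper_force: 30.0
```

```bash
python3 st.py -1 1 2 4
```

```text
{'t': 5.97, 'phi': -34.41, 'rad': 70.9, 'out': 52.6, 'tphi': -37.0, 'Ft': 2.78, 'Fr': 2.04, 'Fn': 9.97, 'w': 0.211, 'g': 30.0} [-7.78 -1.26  7.  ] [-0.47  1.08  0.14]
-1.0 [0.59 1.01 0.35]
1.0 [-0.58 -1.02 -0.34]
2.0 [-1.14 -2.06 -0.67]
4.0 [-2.21 -4.16 -1.31]
```

>>> {"op": "move_arm", "data": {"series": [{"x": 0, "y": 0, "z": 0, "ax": 0, "ay": 0, "az": 0}, {"x": 0, "y": 0, "z": 0, "ax": 0, "ay": 0, "az": 0}, {"x": 0, "y": 0, "z": 0, "ax": 0, "ay": 0, "az": 0}, {"x": 0, "y": 0, "z": 0, "ax": 0, "ay": 0, "az": 0}, {"x": 0, "y": 0, "z": 0, "ax": 0, "ay": 0, "az": 0}, {"x": 0, "y": 0, "z": 0, "ax": 0, "ay": 0, "az": 0}, {"x": 0, "y": 0, "z": 0, "ax": 0, "ay": 0, "az": 0}, {"x": 0, "y": 0, "z": 0, "ax": 0, "ay": 0, "az": 0}]}}

```text
time_s: 6.63
eef_pos: [0.5987, 0.0848, 0.1363]
tool_rot: [0.82, 2.505, 0.227]
wrist_force: [-7.3, -1.1, 6.8]
gripper_width: 0.211
gripper_force: 30.0
```

```bash
python3 - <<'E'
from h import *
print(where())
a=cv2.resize(snapshot("side")[0][100:280,150:350],None,fx=2,fy=2);b=cv2.resize(snapshot("top")[0][110:290,135:335],None,fx=2,fy=2)
cv2.imwrite("pics/s3.png",np.hstack([a,b])[:,:,::-1])
E
python3 st.py 2 4 6 8 12 16
```

```text
{'t': 6.63, 'phi': np.float64(-34.42), 'rad': np.float64(70.9), 'out': np.float64(52.6), 'tphi': np.float64(-37.0), 'Ft': np.float64(2.52), 'Fr': np.float64(1.86), 'Fn': np.float64(9.56), 'w': 0.211, 'g': 30.0}
{'t': 6.73, 'phi': -34.43, 'rad': 70.9, 'out': 52.6, 'tphi': -37.0, 'Ft': 2.62, 'Fr': 1.79, 'Fn': 8.66, 'w': 0.215, 'g': 30.0} [-6.87 -1.25  6.02] [-0.47  1.04  0.15]
2.0 [-1.14 -2.06 -0.67]
4.0 [-2.21 -4.16 -1.31]
6.0 [-3.22 -6.3  -1.91]
8.0 [-4.17 -8.48 -2.47]
12.0 [ -5.85 -12.95  -3.48]
16.0 [ -7.27 -17.55  -4.34]
```

View pics/s3.png

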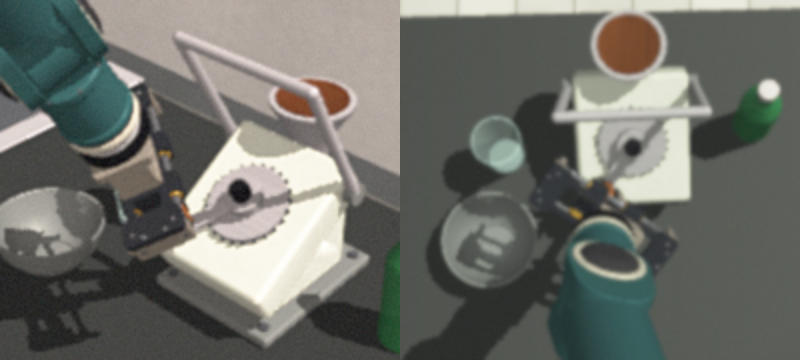

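Everything is clear: the gripper in the top crop at about (605,205) stands over neither the tumbler (497,143) nor the bowl (490,240), so the resistance really is the burr. Next I turn anticlockwise.

Run:
```python
from h import *
r0=target(-36.3,.0525,.0708)[0]-FACE
for d in range(2,19,2): print(d,np.round(Ro.from_rotvec(np.radians(d)*N).apply(r0)-r0,4),np.round(d*N,2))
```

```text
2 [-0.0012 -0.002  -0.0007] [-1.   -0.01  1.73]
4 [-0.0024 -0.0041 -0.0014] [-2.   -0.03  3.46]
6 [-0.0034 -0.0062 -0.002 ] [-3.   -0.04  5.2 ]
8 [-0.0045 -0.0084 -0.0026] [-4.   -0.06  6.93]
10 [-0.0054 -0.0106 -0.0032] [-5.   -0.07  8.66]
12 [-0.0063 -0.0129 -0.0037] [-6.   -0.08 10.39]
14 [-0.0071 -0.0151 -0.0042] [-7.   -0.1  12.12]
16 [-0.0078 -0.0175 -0.0047] [-8.   -0.11 13.86]
18 [-0.0085 -0.0198 -0.0051] [-9.   -0.13 15.59]
```

>>> {"op": "move_arm", "data": {"series": [{"x": -0.0012, "y": -0.002, "z": -0.0007, "ax": -1, "ay": 0, "az": 1.73}, {"x": -0.0024, "y": -0.0041, "z": -0.0014, "ax": -2, "ay": 0, "az": 3.46}, {"x": -0.0034, "y": -0.0062, "z": -0.002, "ax": -3, "ay": 0, "az": 5.2}, {"x": -0.0045, "y": -0.0084, "z": -0.0026, "ax": -4, "ay": -0.1, "az": 6.93}, {"x": -0.0054, "y": -0.0106, "z": -0.0032, "ax": -5, "ay": -0.1, "az": 8.66}, {"x": -0.0063, "y": -0.0129, "z": -0.0037, "ax": -6, "ay": -0.1, "az": 10.39}, {"x": -0.0071, "y": -0.0151, "z": -0.0042, "ax": -7, "ay": -0.1, "az": 12.12}, {"x": -0.0078, "y": -0.0175, "z": -0.0047, "ax": -8, "ay": -0.1, "az": 13.86}, {"x": -0.0085, "y": -0.0198, "z": -0.0051, "ax": -9, "ay": -0.1, "az": 15.59}, {"x": -0.0085, "y": -0.0198, "z": -0.0051, "ax": -9, "ay": -0.1, "az": 15.59}]}}

```text
time_s: 7.57
eef_pos: [0.5914, 0.0658, 0.132]
tool_rot: [0.413, 2.588, 0.123]
wrist_force: [-3.2, -0.3, 5.4]
gripper_width: 0.209
gripper_force: 30.0
```

```bash
python3 st.py 1 2 3 4
```

```text
{'t': 7.57, 'phi': -17.51, 'rad': 70.4, 'out': 52.7, 'tphi': -19.0, 'Ft': 0.23, 'Fr': -0.01, 'Fn': 6.24, 'w': 0.209, 'g': 30.0} [-3.17 -0.27  5.38] [0.13 0.46 0.18]
1.0 [-0.29 -1.17 -0.18]
2.0 [-0.57 -2.35 -0.35]
3.0 [-0.83 -3.53 -0.51]
4.0 [-1.07 -4.72 -0.65]
```

>>> {"op": "move_arm", "data": {"series": [{"x": -0.0003, "y": -0.0012, "z": -0.0002, "ax": -0.5, "ay": 0, "az": 0.87}, {"x": -0.0006, "y": -0.0023, "z": -0.0003, "ax": -1, "ay": 0, "az": 1.73}, {"x": -0.0008, "y": -0.0035, "z": -0.0005, "ax": -1.5, "ay": 0, "az": 2.6}, {"x": -0.0011, "y": -0.0047, "z": -0.0006, "ax": -2, "ay": 0, "az": 3.46}, {"x": -0.0011, "y": -0.0047, "z": -0.0006, "ax": -2, "ay": 0, "az": 3.46}]}}

```text
time_s: 7.98
eef_pos: [0.5904, 0.0613, 0.1314]
tool_rot: [0.324, 2.599, 0.099]
wrist_force: [-2.6, -0.1, 5.3]
gripper_width: 0.212
gripper_force: 30.0
```

```bash
python3 st.py 1 2 3 4
```

```text
{'t': 7.98, 'phi': -13.72, 'rad': 70.4, 'out': 52.7, 'tphi': -15.0, 'Ft': -0.06, 'Fr': -0.43, 'Fn': 5.89, 'w': 0.212, 'g': 30.0} [-2.57 -0.08  5.31] [0.08 0.43 0.15]
1.0 [-0.23 -1.19 -0.14]
2.0 [-0.43 -2.39 -0.27]
3.0 [-0.62 -3.59 -0.39]
4.0 [-0.79 -4.8  -0.5 ]
```

>>> {"op": "move_arm", "data": {"series": [{"x": -0.0002, "y": -0.0012, "z": -0.0001, "ax": -0.5, "ay": 0, "az": 0.87}, {"x": -0.0004, "y": -0.0024, "z": -0.0003, "ax": -1, "ay": 0, "az": 1.73}, {"x": -0.0006, "y": -0.0036, "z": -0.0004, "ax": -1.5, "ay": 0, "az": 2.6}, {"x": -0.0008, "y": -0.0048, "z": -0.0005, "ax": -2, "ay": 0, "az": 3.46}, {"x": -0.0008, "y": -0.0048, "z": -0.0005, "ax": -2, "ay": 0, "az": 3.46}]}}

```text
time_s: 8.4
eef_pos: [0.5899, 0.058, 0.1311]
tool_rot: [0.231, 2.608, 0.078]
wrist_force: [-1.4, 4.1, 4.7]
gripper_width: 0.211
gripper_force: 30.0
```

```bash
python3 st.py 1 2 3 4
```

```text
{'t': 8.4, 'phi': -11.04, 'rad': 70.3, 'out': 52.7, 'tphi': -11.0, 'Ft': -4.27, 'Fr': -0.4, 'Fn': 4.72, 'w': 0.211, 'g': 30.0} [-1.36  4.1   4.69] [0.95 0.12 0.3 ]
1.0 [-0.18 -1.2  -0.11]
2.0 [-0.34 -2.41 -0.21]
3.0 [-0.48 -3.62 -0.3 ]
4.0 [-0.6  -4.83 -0.38]
```

Resistance appears at about -11.0°. I ease off by a hair and hold for a second.

>>> {"op": "move_arm", "data": {"series": [{"x": 0.0001, "y": 0.0004, "z": 0, "ax": 0.2, "ay": 0, "az": -0.4}, {"x": 0.0001, "y": 0.0004, "z": 0, "ax": 0.2, "ay": 0, "az": -0.4}, {"x": 0.0001, "y": 0.0004, "z": 0, "ax": 0.2, "ay": 0, "az": -0.4}, {"x": 0.0001, "y": 0.0004, "z": 0, "ax": 0.2, "ay": 0, "az": -0.4}, {"x": 0.0001, "y": 0.0004, "z": 0, "ax": 0.2, "ay": 0, "az": -0.4}, {"x": 0.0001, "y": 0.0004, "z": 0, "ax": 0.2, "ay": 0, "az": -0.4}]}}

```text
time_s: 8.9
eef_pos: [0.59, 0.0582, 0.1311]
tool_rot: [0.243, 2.607, 0.079]
wrist_force: [-1.6, 3.8, 6.2]
gripper_width: 0.211
gripper_force: 30.0
```

```bash
python3 st.py
```

```text
{'t': 8.9, 'phi': -11.14, 'rad': 70.3, 'out': 52.7, 'tphi': -11.5, 'Ft': -4.07, 'Fr': -1.03, 'Fn': 6.12, 'w': 0.211, 'g': 30.0} [-1.55  3.78  6.2 ] [0.95 0.06 0.33]
```

>>> {"op": "move_arm", "data": {"series": [{"x": 0, "y": 0, "z": 0, "ax": 0, "ay": 0, "az": 0}, {"x": 0, "y": 0, "z": 0, "ax": 0, "ay": 0, "az": 0}, {"x": 0, "y": 0, "z": 0, "ax": 0, "ay": 0, "az": 0}, {"x": 0, "y": 0, "z": 0, "ax": 0, "ay": 0, "az": 0}, {"x": 0, "y": 0, "z": 0, "ax": 0, "ay": 0, "az": 0}, {"x": 0, "y": 0, "z": 0, "ax": 0, "ay": 0, "az": 0}, {"x": 0, "y": 0, "z": 0, "ax": 0, "ay": 0, "az": 0}, {"x": 0, "y": 0, "z": 0, "ax": 0, "ay": 0, "az": 0}]}}

```text
time_s: 9.57
eef_pos: [0.5899, 0.0582, 0.1311]
tool_rot: [0.242, 2.607, 0.079]
wrist_force: [-2.8, 3.8, 5.9]
gripper_width: 0.211
gripper_force: 30.0
```

```bash
python3 st.py
python3 - <<'E'
from h import *
s=state();r0=target(-10.2,.0525,.0703)[0]-FACE
for d in range(-2,-15,-2): print(d,np.round(Ro.from_rotvec(np.radians(d)*N).apply(r0)-r0,4),np.round(d*N,2))
E
```

```text
{'t': 9.57, 'phi': -11.17, 'rad': 70.4, 'out': 52.7, 'tphi': -11.5, 'Ft': -3.92, 'Fr': 0.14, 'Fn': 6.49, 'w': 0.211, 'g': 30.0} [-2.76  3.84  5.93] [0.85 0.15 0.34]
-2 [0.0004 0.0024 0.0002] [ 1.    0.01 -1.73]
-4 [0.0008 0.0048 0.0005] [ 2.    0.03 -3.46]
-6 [0.0014 0.0072 0.0008] [ 3.    0.04 -5.2 ]
-8 [0.002  0.0095 0.0012] [ 4.    0.06 -6.93]
-10 [0.0026 0.0119 0.0016] [ 5.    0.07 -8.66]
-12 [0.0034 0.0142 0.0021] [  6.     0.08 -10.39]
-14 [0.0042 0.0164 0.0025] [  7.     0.1  -12.12]
```

Ends at -34.4° and -11.1°, so the middle is about -22.8°. I move there.

>>> {"op": "move_arm", "data": {"series": [{"x": 0.0004, "y": 0.0024, "z": 0.0002, "ax": 1, "ay": 0, "az": -1.73}, {"x": 0.0008, "y": 0.0048, "z": 0.0005, "ax": 2, "ay": 0, "az": -3.46}, {"x": 0.0014, "y": 0.0072, "z": 0.0008, "ax": 3, "ay": 0, "az": -5.2}, {"x": 0.002, "y": 0.0095, "z": 0.0012, "ax": 4, "ay": 0, "az": -6.93}, {"x": 0.0026, "y": 0.0119, "z": 0.0016, "ax": 5, "ay": 0, "az": -8.66}, {"x": 0.0034, "y": 0.0142, "z": 0.0021, "ax": 6, "ay": 0.1, "az": -10.39}, {"x": 0.0035, "y": 0.0145, "z": 0.0022, "ax": 6.2, "ay": 0.1, "az": -10.7}, {"x": 0.0035, "y": 0.0145, "z": 0.0022, "ax": 6.2, "ay": 0.1, "az": -10.7}, {"x": 0.0035, "y": 0.0145, "z": 0.0022, "ax": 6.2, "ay": 0.1, "az": -10.7}]}}

```text
time_s: 10.32
eef_pos: [0.593, 0.0715, 0.1329]
tool_rot: [0.524, 2.572, 0.151]
wrist_force: [-3.3, 2.0, 6.0]
gripper_width: 0.211
gripper_force: 30.0
```

```bash
python3 st.py -.5 -1
```

```text
{'t': 10.32, 'phi': -22.36, 'rad': 70.6, 'out': 52.7, 'tphi': -23.8, 'Ft': -1.96, 'Fr': 0.64, 'Fn': 6.85, 'w': 0.211, 'g': 30.0} [-3.32  2.02  6.  ] [0.4  0.28 0.26]
-0.5 [0.2  0.57 0.12]
-1.0 [0.4  1.13 0.24]
```

>>> {"op": "move_arm", "data": {"series": [{"x": -0.0003, "y": 0.0005, "z": 0.001, "ax": 0, "ay": 0, "az": 0}, {"x": -0.0003, "y": 0.0005, "z": 0.001, "ax": 0, "ay": 0, "az": 0}, {"x": -0.0003, "y": 0.0005, "z": 0.001, "ax": 0, "ay": 0, "az": 0}]}}

```text
time_s: 10.57
eef_pos: [0.5929, 0.0714, 0.1334]
tool_rot: [0.525, 2.573, 0.151]
wrist_force: [4.0, 1.0, -1.7]
gripper_width: 0.212
gripper_force: 30.0
```

```bash
python3 st.py
```

```text
{'t': 10.57, 'phi': -22.39, 'rad': 70.4, 'out': 53.1, 'tphi': -23.9, 'Ft': -1.9, 'Fr': -2.08, 'Fn': -3.44, 'w': 0.212, 'g': 30.0} [ 4.    1.02 -1.66] [0.16 0.07 0.24]
```

>>> {"op": "move_arm", "data": {"series": [{"x": 0, "y": 0, "z": 0, "ax": 0, "ay": 0, "az": 0}, {"x": 0, "y": 0, "z": 0, "ax": 0, "ay": 0, "az": 0}, {"x": 0, "y": 0, "z": 0, "ax": 0, "ay": 0, "az": 0}, {"x": -0.005, "y": 0, "z": 0.0087, "ax": 0, "ay": 0, "az": 0}, {"x": -0.01, "y": 0, "z": 0.0173, "ax": 0, "ay": 0, "az": 0}, {"x": -0.015, "y": 0, "z": 0.026, "ax": 0, "ay": 0, "az": 0}, {"x": -0.02, "y": 0, "z": 0.0346, "ax": 0, "ay": 0, "az": 0}, {"x": -0.025, "y": 0, "z": 0.0433, "ax": 0, "ay": 0, "az": 0}, {"x": -0.03, "y": 0, "z": 0.052, "ax": 0, "ay": 0, "az": 0}, {"x": -0.035, "y": 0, "z": 0.0606, "ax": 0, "ay": 0, "az": 0}, {"x": -0.035, "y": 0, "z": 0.0606, "ax": 0, "ay": 0, "az": 0}, {"x": -0.035, "y": 0, "z": 0.0606, "ax": 0, "ay": 0, "az": 0}], "fingers": 150}}

```text
time_s: 11.57
eef_pos: [0.5577, 0.0715, 0.1947]
tool_rot: [0.525, 2.572, 0.152]
wrist_force: [-0.5, 0.3, -0.3]
gripper_width: 0.411
gripper_force: 0.0
```

Run:
```python
from h import *
print(where())
R={}
for n,wk,wb in(("side",(225,195,262,230),(258,184,282,208)),("top",(228,196,262,222),(240,174,262,194))):
    p,d=snapshot(n);m=masks(p);R[n]=cen(m["org"],wk)[0],cen(m["blk"],wb)[0];print(n,R[n])
    np.savez(n+"1.npz",p=p,d=d)
k,e=tri(R["side"][0],R["top"][0]);q=k-FACE;print("knob phi",np.degrees(np.arctan2(q@LT,q@DN)),np.hypot(q@LT,q@DN),q@N,e)
print("btn",tri(R["side"][1],R["top"][1]))
for out in (.08,.065,.0): 
    print(out,delta(*target(0,out+.0,.002)))
```

```text
{'t': 11.57, 'phi': np.float64(-22.87), 'rad': np.float64(70.5), 'out': np.float64(123.8), 'tphi': np.float64(-23.9), 'Ft': np.float64(-0.05), 'Fr': np.float64(0.7), 'Fn': np.float64(-0.02), 'w': 0.411, 'g': 0.0}
side (array([242.2987013 , 212.15584416]), array([269.55696203, 195.53164557]))
top (array([242.55172414, 208.37931034]), array([251.16666667, 183.56666667]))
knob phi -21.28308477386382 0.07045356762284831 0.04514509461668819 0.0025350846102021297
btn (array([0.65958294, 0.04584551, 0.1491906 ]), np.float64(0.00048051739162113105))
0.08 (array([ 0.0768, -0.0264, -0.0057]), array([-11.97,  -0.16,  20.64]))
0.065 (array([ 0.0843, -0.0263, -0.0187]), array([-11.97,  -0.16,  20.64]))
0.0 (array([ 0.1168, -0.0259, -0.075 ]), array([-11.97,  -0.16,  20.64]))
```

The knob is at the middle by vision too (about -21.3°, against -17.1 seen at the start). Next I close the fingers and go over the lock button.

>>> {"op": "move_arm", "data": {"series": [{"x": 0, "y": 0, "z": 0.01, "ax": -2, "ay": 0, "az": 3.4}, {"x": 0.01, "y": -0.004, "z": 0.014, "ax": -4, "ay": 0, "az": 6.9}, {"x": 0.022, "y": -0.009, "z": 0.014, "ax": -6, "ay": -0.1, "az": 10.3}, {"x": 0.035, "y": -0.014, "z": 0.014, "ax": -8, "ay": -0.1, "az": 13.8}, {"x": 0.048, "y": -0.02, "z": 0.014, "ax": -10, "ay": -0.1, "az": 17.2}, {"x": 0.06, "y": -0.0265, "z": 0.014, "ax": -12, "ay": -0.2, "az": 20.6}, {"x": 0.0668, "y": -0.0265, "z": 0.0116, "ax": -12, "ay": -0.2, "az": 20.6}, {"x": 0.0668, "y": -0.0265, "z": 0.0116, "ax": -12, "ay": -0.2, "az": 20.6}, {"x": 0.0668, "y": -0.0265, "z": 0.0116, "ax": -12, "ay": -0.2, "az": 20.6}], "fingers": 255}}

```text
time_s: 12.42
eef_pos: [0.624, 0.046, 0.205]
tool_rot: [-0.017, 2.618, 0.006]
wrist_force: [-0.4, 0.6, -0.2]
gripper_width: 0.004
gripper_force: 0.0
```

Run:
```python
from h import *
print(where())
for out in (.075,.068,.062,.057): print(out,delta(*target(0,out,.002)))
a=cv2.resize(snapshot("side")[0][100:280,190:350],None,fx=2.5,fy=2.5);b=cv2.resize(snapshot("top")[0][110:290,175:335],None,fx=2.5,fy=2.5)
cv2.imwrite("pics/s4.png",np.hstack([a,b])[:,:,::-1])
```

```text
{'t': 12.42, 'phi': np.float64(-20.48), 'rad': np.float64(2.8), 'out': np.float64(99.7), 'tphi': np.float64(-0.1), 'Ft': np.float64(-0.4), 'Fr': np.float64(0.64), 'Fn': np.float64(0.03), 'w': 0.004, 'g': 0.0}
0.075 (array([ 0.013 , -0.0008, -0.0211]), array([-0.08, -0.03,  0.05]))
0.068 (array([ 0.0165, -0.0008, -0.0272]), array([-0.08, -0.03,  0.05]))
0.062 (array([ 0.0195, -0.0007, -0.0323]), array([-0.08, -0.03,  0.05]))
0.057 (array([ 0.022 , -0.0007, -0.0367]), array([-0.08, -0.03,  0.05]))
```

View pics/s4.png

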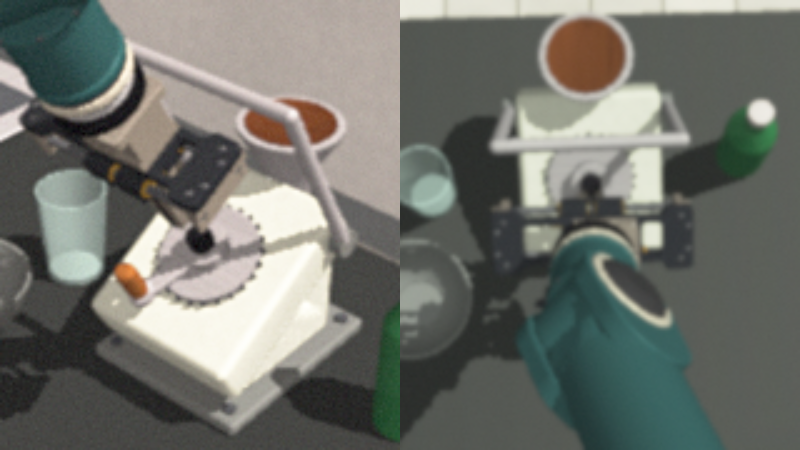

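The fingertips stand right over the button (top crop (591,185)), with clearance to the bar. Pressing next.

>>> {"op": "move_arm", "data": {"series": [{"x": 0.005, "y": -0.0008, "z": -0.008, "ax": 0, "ay": 0, "az": 0}, {"x": 0.01, "y": -0.0008, "z": -0.016, "ax": 0, "ay": 0, "az": 0}, {"x": 0.014, "y": -0.0008, "z": -0.0229, "ax": 0, "ay": 0, "az": 0}, {"x": 0.0155, "y": -0.0008, "z": -0.0254, "ax": 0, "ay": 0, "az": 0}, {"x": 0.0168, "y": -0.0008, "z": -0.0276, "ax": 0, "ay": 0, "az": 0}, {"x": 0.018, "y": -0.0008, "z": -0.0298, "ax": 0, "ay": 0, "az": 0}, {"x": 0.0195, "y": -0.0008, "z": -0.0323, "ax": 0, "ay": 0, "az": 0}, {"x": 0.0195, "y": -0.0008, "z": -0.0323, "ax": 0, "ay": 0, "az": 0}]}}

```text
time_s: 13.18
eef_pos: [0.6441, 0.0451, 0.1737]
tool_rot: [-0.019, 2.617, 0.006]
wrist_force: [1.1, -0.2, 0.3]
gripper_width: 0.009
gripper_force: 0.0
```

```bash
python3 st.py
```

```text
{'t': 13.18, 'phi': 12.17, 'rad': 1.0, 'out': 62.6, 'tphi': 0.0, 'Ft': 0.42, 'Fr': -1.06, 'Fn': -0.32, 'w': 0.009, 'g': 0.0} [ 1.14 -0.17  0.28] [ 0.03  0.44 -0.02]
```

>>> {"op": "move_arm", "data": {"series": [{"x": 0.0005, "y": 0, "z": -0.0009, "ax": 0, "ay": 0, "az": 0}, {"x": 0.001, "y": 0, "z": -0.0017, "ax": 0, "ay": 0, "az": 0}, {"x": 0.0015, "y": 0, "z": -0.0026, "ax": 0, "ay": 0, "az": 0}, {"x": 0.002, "y": 0, "z": -0.0035, "ax": 0, "ay": 0, "az": 0}, {"x": 0.002, "y": 0, "z": -0.0035, "ax": 0, "ay": 0, "az": 0}, {"x": 0.002, "y": 0, "z": -0.0035, "ax": 0, "ay": 0, "az": 0}]}}

```text
time_s: 13.68
eef_pos: [0.6462, 0.0449, 0.1703]
tool_rot: [-0.019, 2.617, 0.006]
wrist_force: [-0.6, 1.2, 0.7]
gripper_width: 0.003
gripper_force: 0.5
```

```bash
python3 st.py
```

```text
{'t': 13.68, 'phi': 26.44, 'rad': 0.9, 'out': 58.6, 'tphi': 0.0, 'Ft': -1.1, 'Fr': -0.42, 'Fn': 0.9, 'w': 0.003, 'g': 0.5} [-0.56  1.16  0.72] [0.16 0.56 0.04]
```

>>> {"op": "move_arm", "data": {"series": [{"x": 0.0005, "y": 0, "z": -0.0009, "ax": 0, "ay": 0, "az": 0}, {"x": 0.001, "y": 0, "z": -0.0017, "ax": 0, "ay": 0, "az": 0}, {"x": 0.0015, "y": 0, "z": -0.0026, "ax": 0, "ay": 0, "az": 0}, {"x": 0.0015, "y": 0, "z": -0.0026, "ax": 0, "ay": 0, "az": 0}, {"x": 0.0015, "y": 0, "z": -0.0026, "ax": 0, "ay": 0, "az": 0}]}}

```text
time_s: 14.1
eef_pos: [0.6473, 0.045, 0.1685]
tool_rot: [-0.019, 2.616, 0.004]
wrist_force: [-10.2, 0.1, 11.3]
gripper_width: 0.003
gripper_force: 7.2
```

```bash
python3 st.py
```

```text
{'t': 14.1, 'phi': 24.66, 'rad': 0.8, 'out': 56.5, 'tphi': 0.0, 'Ft': -1.58, 'Fr': 2.77, 'Fn': 14.93, 'w': 0.003, 'g': 7.2} [-10.22   0.14  11.34] [0.13 1.12 0.05]
```

Firm stop at tip height of about 31.5 mm (home is 32). I press a touch more, then withdraw along the normal.

>>> {"op": "move_arm", "data": {"series": [{"x": 0.0002, "y": 0, "z": -0.0004, "ax": 0, "ay": 0, "az": 0}, {"x": 0.0002, "y": 0, "z": -0.0004, "ax": 0, "ay": 0, "az": 0}, {"x": 0.0002, "y": 0, "z": -0.0004, "ax": 0, "ay": 0, "az": 0}, {"x": -0.005, "y": 0, "z": 0.0087, "ax": 0, "ay": 0, "az": 0}, {"x": -0.012, "y": 0, "z": 0.0208, "ax": 0, "ay": 0, "az": 0}, {"x": -0.022, "y": 0, "z": 0.038, "ax": 0, "ay": 0, "az": 0}, {"x": -0.035, "y": 0, "z": 0.0606, "ax": 0, "ay": 0, "az": 0}, {"x": -0.05, "y": 0, "z": 0.0866, "ax": 0, "ay": 0, "az": 0}, {"x": -0.07, "y": 0, "z": 0.105, "ax": 0, "ay": 0, "az": 0}, {"x": -0.1, "y": 0, "z": 0.115, "ax": 0, "ay": 0, "az": 0}, {"x": -0.13, "y": 0, "z": 0.12, "ax": 0, "ay": 0, "az": 0}, {"x": -0.16, "y": 0, "z": 0.12, "ax": 0, "ay": 0, "az": 0}]}}

```text
time_s: 15.1
eef_pos: [0.4871, 0.0448, 0.2884]
tool_rot: [-0.018, 2.615, 0.005]
wrist_force: [-0.4, 0.7, 0.8]
gripper_width: 0.002
gripper_force: 0.0
```

>>> {"op": "move_arm", "data": {"series": [{"x": -0.02, "y": 0, "z": 0, "ax": 0, "ay": 0, "az": 0}, {"x": -0.04, "y": 0, "z": 0, "ax": 0, "ay": 0, "az": 0}, {"x": -0.04, "y": 0, "z": 0, "ax": 0, "ay": 0, "az": 0}, {"x": -0.04, "y": 0, "z": 0, "ax": 0, "ay": 0, "az": 0}]}}

```text
time_s: 15.43
eef_pos: [0.4475, 0.0444, 0.2882]
tool_rot: [-0.018, 2.615, 0.003]
wrist_force: [1.1, 0.0, 0.2]
gripper_width: 0.009
gripper_force: 0.0
```

Run:
```python
from h import *
print(where()["t"],state()["wrist_force"])
P={n:snapshot(n) for n in("side","top")}
R={}
for n,wk,wb in(("side",(225,195,262,230),(258,184,282,208)),("top",(228,196,262,222),(240,174,262,194))):
    p,d=P[n];m=masks(p);R[n]=cen(m["org"],wk)[0],cen(m["blk"],wb)[0]
    b=np.round(R[n][1]);Q=pts(n,d,b);Q0=pts(n,np.load(n+"0.npz")["d"],b);print(n,R[n],"btn out now/before",(Q-FACE)@N,(Q0-FACE)@N)
k,e=tri(R["side"][0],R["top"][0]);q=k-FACE;print("knob phi",np.degrees(np.arctan2(q@LT,q@DN)),e)
c=lambda x:cv2.resize(x[150:250,215:315],None,fx=4,fy=4)
cv2.imwrite("pics/s5.png",np.hstack([c(np.load("side0.npz")["p"]),c(P["side"][0])])[:,:,::-1])
```

```text
15.43 [1.11797057 0.00468821 0.15791212]
side (array([241.625     , 211.36363636]), array([270.19672131, 196.29508197])) btn out now/before [0.03117235] [0.03952474]
top (array([242.57142857, 208.25      ]), array([251.12, 183.28])) btn out now/before [0.03433927] [0.04136815]
knob phi -21.742485638376174 0.0011062071675788415
```

View pics/s5.png

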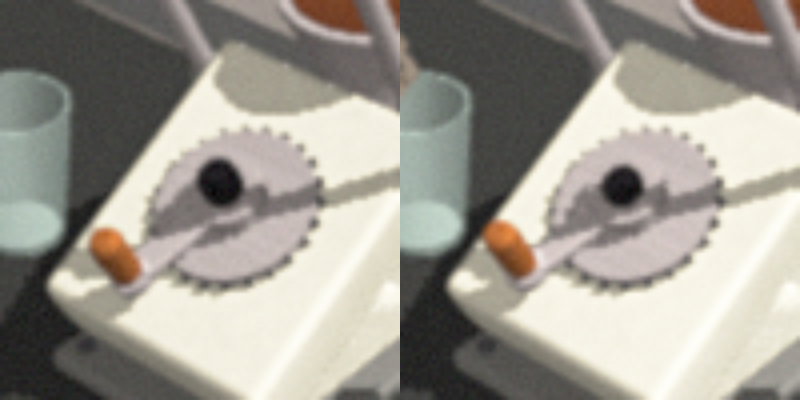

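The button has gone in by about 8 mm (smaller and lower at (622,186)), the dial's ticks match the first picture, and the tumbler has not moved. I hand the job in.

```bash
python3 -c "
from bench import *
print(finish_job())"
```

```text
the job is handed in; nothing more can be done
None
```

I felt and held both ends of the free play for over a second each (about -34° clockwise, -11° anticlockwise), left the crank within a degree of the middle and pressed the lock fully home; the dial looks unmoved, nothing around the mill was touched, and the job is handed in at about 15.5 s.

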